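Sort the spices, fit the double lid, lift off the dust cap

ROBOT

A 7-joint arm with a two-finger parallel gripper is mounted at the origin on the work surface. World frame = base frame: x ahead of the robot, y to its left, z up, the work surface at z = 0. Lengths are in m, angles in rad, forces in N, time in s.
With the tool pointing down it reaches from about 0.4 to 0.85 m from the base axis. Payload 10.4 kg.
Tool frame: the origin (TCP) lies midway between the tips of the shut fingers; the grasp point (between the pads) lies 19 mm behind it; z points along the fingers, x is the direction in which the jaws open and shut, and the axes are right-handed (so a half turn about z gives the same grasp; the last joint's range is limited). The gripper opens to 85 mm and grips with 20 to 120 N. Pads are 22 mm wide; open, the fingers measure 114 mm over their backs; the gripper's body (76 mm by 85 mm) begins 54 mm behind the grasp point. The pads swing forward as they close: fully open they stand 13 mm farther back than shut.
Start: joints at [1.131, 0.332, -0.065, 1.46, 0.022, 1.35, -0.088], TCP at [0.253, -0.572, 0.2] pointing down, gripper open.
Joint ranges: [-2.6, 2.6], [-0.5, 2.12], [-1.47, 1.34], [0.16, 2.42], [-1.27, 4.41], [0.06, 2.06], [-2.6, 2.6]. Speed limits (rad/s): [2.22, 2.22, 2.79, 2.79, 3.14, 3.14, 3.14].

INTERFACE

Orientations are given as a unit quaternion [x, y, z, w].
In Python, from workcell import manip, cams gives the robot as it stands.
- The arm moves only by the tool move_arm, never from a script. Its argument "moves" is a list of rows, each a list of 7 numbers: the turn, a rotation vector about the tool's x, y, z in degrees, then the shift along the tool's x, y, z in m, then the finger opening in m, from 0 to 0.0854. A call has 1 to 10 rows; each row is the pose to reach, as a shift and turn from the pose commanded when the call began, along the tool's axes at that moment; what a row does not reach only later rows make up. A row lasts 1/10 s, in which the tool goes at most 50 mm and 8.59 degrees, less where a joint would pass 70% of its speed; a pose out of reach is approached as far as the arm can. A call with a gripper value outside its range is refused whole. The fingers move at their own pace and stop on an object; "grip_force" is the grip in N (left out, the last holds). Time passes only in rows, so rows that repeat a pose let the fingers close. It gives the time, the measured TCP pose, the force and the opening at its end, in the units of the state.
- manip.get_obs(): the state, without advancing time (a new reading comes with each control period).
- cams.camera(name): name is "scene" or "top" or "wrist"; returns the picture (420x560x3 uint8, red, green, blue); there is no depth.
- cams.camera_params(name): a dict with "fx", "fy", "cx", "cy" (pixels), "dist_coeffs" ([k1, k2, p1, p2, k3] as OpenCV has them; the pictures are not rectified), "xyz" and "rotation" of the camera in the world. Camera axes: x right, y up, looking along -z (the intrinsics and any distortion apply to the point x, -y, -z); pixel columns grow to the right and rows downward; lengths in m; the calibration is good to about 2 mm. A picture is of the moment at which its call begins: read the wrist's pose just before it. camera_params takes no time and is no camera call; for the wrist camera it gives the pose at the moment of the call.
- manip.hand_in(): hands the job in, once; it reports no verdict.
The state is a dict: "clock": time; "joint_pos": joint angles; "joint_velocities": joint speeds; "tau": joint torques, N m; "position": TCP position; "ee_rot": TCP orientation; "ft_force": force on the tool from outside, world axes, zero at the start; "torque": the same for the moment, N m; "grip_width": opening from 0.0 (shut) to 1.0 (fully open).
Only numpy, scipy, OpenCV 4.12 (cv2) and the standard library are available. Lean on these libraries where they do the work, as an engineer would, in place of code of your own. Each camera call takes 0.05 s, during which the arm holds its last target. There are 200 camera calls.

TASK

Put the nutmeg into the open spice tin on the turntable and the cinnamon bundle into the grey measuring cup. Then lower the double lid, as one with its dust cap on, onto the tin until the inner lid is fully seated (do not drop it on), and lift the dust cap alone by its knob, leaving the perforated inner lid seated and undisturbed so that the nutmeg can air. Finish still holding the cap, level and motionless, straight above the tin and about 8 cm clear of its place; leave the cup standing and the bottles, funnel and spoon rest where they are.

Things in the scene. Friction and masses are not known exactly. Their poses are not given: they have to be found in the camera images.
- tin_mouth (a point): Centre of the open rim of the spice tin, z up: round steel can, 54 mm outside, 49 mm inside diameter, 70 mm tall, closed bottom, fixed upright on the turntable disc (top 20 mm above the ledge), so the rim is 90 mm above the ledge. Two closed jars on the disc, 38 mm high, stay lower than the seated lid.
- turntable (a joint): Angle of the wooden turntable (disc 190 mm diameter on a steel pivot), positive anticlockwise from above; at 0 the tin is roughly on the robot's side of the pivot (within 0.2 rad), 55 mm from it. It stays where it is, but a sideways push of about 2 to 3 N on the tin turns it.
- inner_mid (a point): Centre of the perforated steel inner lid, half-way up its collar, z up. Collar 65 mm outside, 24 mm tall, mouth-down on the ledge, 120 g; gripped outside, past the narrower cap, it carries the cap along. Inside 59 mm wide, 20 mm deep: slips over the tin, 2.5 mm play all round, till its top plate rests on the rim, this point then 8 mm below the rim. On top a boss 39 mm wide, 5 mm high.
- cap_knob (a point): Centre of the wooden knob (upright cylinder, 18 mm diameter, 22 mm tall) on the aluminium dust cap (50 mm diameter, 14 mm tall, hollow below), z up. The cap stands loosely on the inner lid round its boss; this point is then 37 mm above the inner lid's point, 29 mm above the tin's rim once seated. The cap's flat top is 11 mm below this point. 50 g.
- nutmeg_mid (a point): Centre of the whole nutmeg: brown egg-like nut with flattened ends, standing upright, 24 mm diameter, 26 mm tall. 20 g, loose on the ledge.
- cinnamon_mid (a point): Centre of the cinnamon bundle: three sticks of 12 mm diameter tied into a triangle (two below, one above), lying; 56 mm long along its x axis, 24 mm wide along y, 22 mm tall. This point is 11 mm above its underside. 30 g, loose on the ledge.
- cup_mouth (a point): Centre of the open rim of the grey plastic measuring cup, z axis up: 94 mm outside and 88 mm inside diameter at the rim, 80 mm diameter at the foot, 62 mm tall, with a loop handle reaching 78 mm out along its -y axis. 180 g, loose.
- funnel: Bystander: aluminium funnel standing mouth-down, 100 mm diameter, 95 mm tall; origin under its centre.
- bottle1: Bystander: empty green glass bottle, 72 mm diameter, 262 mm tall; origin under its centre.
- bottle2: Bystander: second green glass bottle, same size; origin under its centre.
- spoon_rest: Bystander: flat wooden spoon rest 100 x 190 mm, 17 mm high; origin under its centre.
Things that resemble listed ones, but are neither listed nor needed, are in the scene too. Leave any green, pink or turquoise look-alike of the part that bears tin_mouth alone.

How it is judged:
On the way, in this order (a step that is already met when the one before it is completed fails the run):
1. the nutmeg lies in the tin and the cinnamon in the standing cup (horizontal distance between nutmeg_mid and tin_mouth below 0.022 m and z of nutmeg_mid in the frame of tin_mouth between -0.075 and -0.02 m and horizontal distance between cinnamon_mid and cup_mouth below 0.04 m and z of cinnamon_mid in the frame of cup_mouth between -0.065 and -0.008 m and angle between cup_mouth's own z axis and vertical below 0.15 rad), for 0.2 s.
2. the double lid is seated on the tin with the dust cap still on it (horizontal distance between inner_mid and tin_mouth below 0.005 m and z of inner_mid in the frame of tin_mouth below -0.005 m and angle between inner_mid's own z axis and vertical below 0.08 rad and distance between cap_knob and inner_mid below 0.042 m), for 0.2 s.
3. the dust cap is raised off the seated inner lid (horizontal distance between inner_mid and tin_mouth below 0.005 m and z of inner_mid in the frame of tin_mouth below -0.005 m and angle between inner_mid's own z axis and vertical below 0.08 rad and z of cap_knob in the frame of tin_mouth above 0.06 m), for 0.1 s.
At the end, for the whole second after the job is handed in: Nutmeg in tin, cinnamon in upright cup; inner lid seated (5 mm off axis, 3 mm off seat, 0.08 rad tilt at most), untouched by robot and cap; cap held in the fingers, 50 to 160 mm above its nested place, within 40 mm of the tin's axis, tilt under 0.25 rad, still (under 0.02 m/s) (all of step 1 and horizontal distance between inner_mid and tin_mouth below 0.005 m and z of inner_mid in the frame of tin_mouth below -0.005 m and angle between inner_mid's own z axis and vertical below 0.08 rad and z of cap_knob in the frame of tin_mouth between 0.079 and 0.189 m and horizontal distance between cap_knob and tin_mouth below 0.04 m and angle between cap_knob's own z axis and vertical below 0.25 rad and linear speed of cap below 0.02 m/s and contact force between the fingers and cap above 1 N and contact force between cap and inner_lid below 0.05 N and contact force between each of the arm, the fingers and inner_lid below 0.2 N); the arm keeps its last pose, push and grip.
It fails at once if the dust cap came off the inner lid while that was not seated on the tin, or the inner lid was lifted or tilted with the cap off (distance between cap_knob and inner_mid above 0.049 m and (horizontal distance between inner_mid and tin_mouth above 0.008 m or z of inner_mid in the frame of tin_mouth above -0.003 m or angle between inner_mid's own z axis and vertical above 0.15 rad)).
It fails at once if the lid was dropped onto the tin (horizontal distance between inner_mid and tin_mouth below 0.03 m and z of inner_mid in the frame of tin_mouth above -0.005 m and contact force between the fingers and inner_lid below 0.1 N and linear speed of inner_lid above 0.35 m/s).
It fails at once if the measuring cup was tipped over (angle between cup_mouth's own z axis and vertical above 0.6 rad).
It fails at once if a bottle, the funnel or the spoon rest was pushed away by more than 3 cm (distance of any of funnel, bottle1, bottle2, spoon_rest from where it was at the start of the episode above 0.03 m).
It also fails if it takes over 72 s, if anything falls off the work surface, if the arm or the gripper's body presses on something with over 40 N, if the wrist force passes 120 N, or if a joint passes its speed limit or range.

## Working session

There is one attempt and no reset: what is moved stays moved. The work goes in short steps, Python scripts to look and compute and a tool call to move; the robot and the scene stay as the last step left them, time stands still between calls to the robot, and variables do not carry over. Pictures are saved under pics/ and viewed, about 8 in all and at most 12, crops included, and the job is handed in when it is done.

Besides the shell and the picture viewer there is one more tool, called after ">>>" as a command line: name --pt "numbers of a row" for each row, then --argument value for the rest. move_arm: Moves the arm, as the interface text tells. Its arguments: {"type":"object","properties":{"moves":{"type":"array","items":{"type":"array","items":{"type":"number"}}},"grip_force":{"type":"number"}},"required":["moves"]}

```bash
mkdir -p pics; ls; python3 - <<'E'
from workcell import manip, cams
import cv2
print(manip.get_obs())
for n in ("scene","top","wrist"):
    p=cams.camera_params(n); print(n,p)
    cv2.imwrite(f"pics/{n}0.png",cams.camera(n)[:,:,::-1])
E
```

```text
pics
{'clock': 0.0, 'joint_pos': array([ 1.13138167,  0.33285204, -0.06469662,  1.46092991,  0.02164419,
        1.34991218, -0.08850241]), 'joint_velocities': array([ 1.03198566e-04,  7.62141330e-04, -7.81023249e-04, -1.08004675e-04,
       -9.62706170e-04, -6.24022502e-06,  1.09929179e-03]), 'tau': array([ 1.96425513e-03, -6.25443363e+01,  5.01494645e-02, -3.91609025e+01,
        1.63091195e-02,  9.76501586e-03, -4.76941682e-05]), 'position': array([ 0.25283859, -0.57111817,  0.1988338 ]), 'ee_rot': array([ 8.38114528e-01, -5.45493854e-01, -6.16931018e-04, -3.35916870e-04]), 'ft_force': array([0.07853624, 0.46502589, 0.97358954]), 'torque': array([-0.01616698, -0.00715036,  0.00493794]), 'grip_width': 0.9967917728129284}
scene {'fx': 482.6020930085421, 'fy': 482.6020930085421, 'cx': 282.8236230637275, 'cy': 213.5270033537818, 'dist_coeffs': array([-0.00961311,  0.        ,  0.        ,  0.        ,  0.        ]), 'xyz': array([0.91694507, 0.74020671, 1.03377735]), 'rotation': array([0.08309034, 0.34765217, 0.90149647, 0.24400428])}
top {'fx': 413.52019634374705, 'fy': 413.52019634374705, 'cx': 282.1402328218384, 'cy': 213.86672476227199, 'dist_coeffs': array([-0.07914287,  0.        ,  0.        ,  0.        ,  0.        ]), 'xyz': array([ 0.47265507, -0.05048733,  1.23270075]), 'rotation': array([ 0.01452038, -0.01177177, -0.70188125,  0.71204866])}
wrist {'fx': 350.76608670947934, 'fy': 350.76608670947934, 'cx': 280.4447175970456, 'cy': 215.75581263732968, 'dist_coeffs': array([-0.01787284,  0.        ,  0.        ,  0.        ,  0.        ]), 'xyz': array([ 0.31627602, -0.54376137,  0.37383699]), 'rotation': array([-0.11322704,  0.07444838, -0.54061985,  0.83028143])}
```

View pics/top0.png

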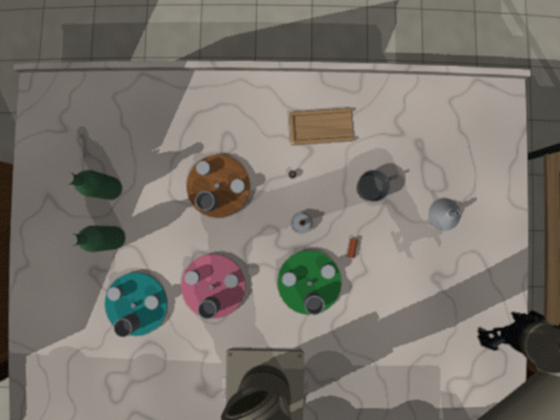

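View pics/scene0.png

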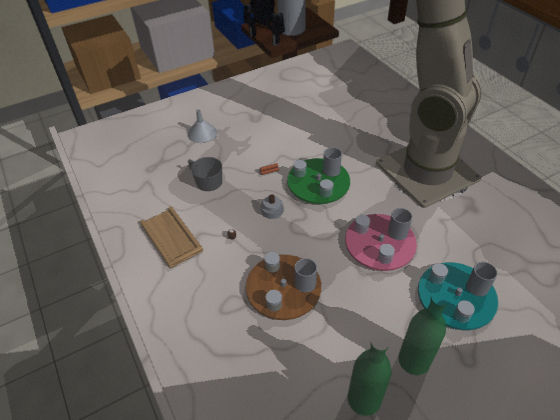

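Top view: the wooden turntable is at (218,185) with its tin rim at about (205,201). The nutmeg is at (292,174), the cinnamon at (352,247), the double lid at (302,222), the cup at (373,186) with its handle to the right, and the funnel at (445,213).

```bash
cat > h.py <<'E'
import numpy as np, cv2
from scipy.spatial.transform import Rotation as R
from workcell import manip, cams
def ray(p,uv):
    K=np.array([[p['fx'],0,p['cx']],[0,p['fy'],p['cy']],[0,0,1]])
    x,y=cv2.undistortPoints(np.array([[uv]],float),K,p['dist_coeffs'])[0,0]
    d=R.from_quat(p['rotation']).apply([x,-y,-1]); return p['xyz'],d
def plane(p,uv,z):
    o,d=ray(p,uv); return o+d*(z-o[2])/d[2]
def proj(p,X):
    c=R.from_quat(p['rotation']).inv().apply(np.array(X)-p['xyz'])
    K=np.array([[p['fx'],0,p['cx']],[0,p['fy'],p['cy']],[0,0,1]])
    return cv2.projectPoints(np.array([[c[0],-c[1],-c[2]]]),np.zeros(3),np.zeros(3),K,p['dist_coeffs'])[0][0,0]
def tri(p1,u1,p2,u2):
    o1,d1=ray(p1,u1);o2,d2=ray(p2,u2)
    t=np.linalg.lstsq(np.c_[d1,-d2],o2-o1,rcond=None)[0]
    a,b=o1+t[0]*d1,o2+t[1]*d2
    return (a+b)/2,np.linalg.norm(a-b)
def tool(X,off=0.0):
    "vector from TCP to world X in tool axes"
    s=manip.get_obs(); return R.from_quat(s['ee_rot']).inv().apply(np.array(X)-s['position'])
E
python3 - <<'E'
from h import *
t=cams.camera_params('top')
for n,uv,z in [('tin',(205,201),.09),('nut',(292,174),.013),('cin',(352,247),.011),('knob',(302,222),.049),('cup',(373,186),.062),('funnel',(445,213),.04),('disc',(218,185),.02),('pink tin',(208,308),.09),('greentin',(314,304),.09)]:
    print(n,plane(t,uv,z).round(3))
im=cv2.imread('pics/top0.png'); a=cv2.resize(im[150:262,180:410],None,fx=3.45,fy=3.45,interpolation=cv2.INTER_CUBIC)
im=cv2.imread('pics/scene0.png'); cv2.imwrite('pics/c0.png',a[:600,:800])
E
```

```text
tin [0.548 0.169 0.09 ]
nut [ 0.637 -0.073  0.013]
cin [ 0.423 -0.253  0.011]
knob [ 0.494 -0.103  0.049]
cup [ 0.599 -0.303  0.062]
funnel [ 0.526 -0.521  0.04 ]
disc [0.6   0.145 0.02 ]
pink tin [0.252 0.155 0.09 ]
greentin [ 0.268 -0.137  0.09 ]
```

View pics/c0.png

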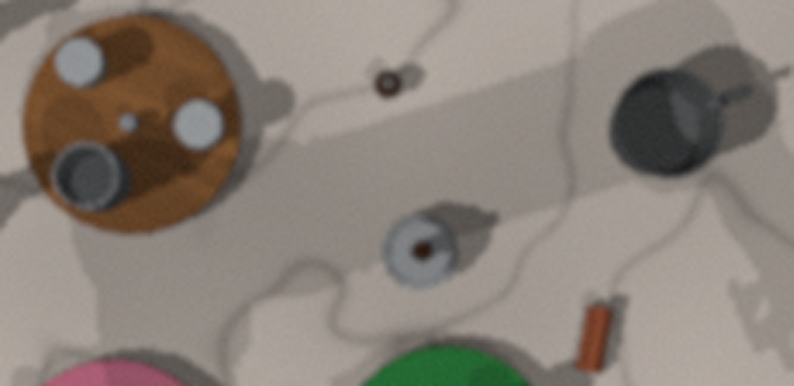

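The crop shows the wooden disc's tin rim centre at top-view px (205.5,201.3), the knob at (302.6,222.5), and the cinnamon centred at (352.5,247.7) with heading about -12°. I'll start with the cinnamon.

>>> move_arm --pt "0 0 36 -0.222 -0.284 0.03 0.085" --pt "0 0 36 -0.222 -0.284 0.03 0.085" --pt "0 0 36 -0.222 -0.284 0.03 0.085" --pt "0 0 36 -0.222 -0.284 0.03 0.085" --pt "0 0 36 -0.222 -0.284 0.03 0.085" --pt "0 0 36 -0.222 -0.284 0.03 0.085" --pt "0 0 36 -0.222 -0.284 0.03 0.085" --pt "0 0 36 -0.222 -0.284 0.03 0.085" --pt "0 0 36 -0.222 -0.284 0.03 0.085" --pt "0 0 36 -0.222 -0.284 0.03 0.085"

```text
clock: 1.15
position: [0.4226, -0.2539, 0.1695]
ee_rot: [-0.629, 0.778, -0.0, -0.0]
ft_force: [-0.2, -0.7, -0.1]
grip_width: 0.995
```

```bash
python3 - <<'E'
from h import *
o=manip.get_obs(); print(o['position'],o['ee_rot'],o['joint_pos'].round(2))
p=cams.camera_params('wrist'); im=cams.camera('wrist'); cv2.imwrite('pics/w1.png',im[:,:,::-1])
print(p['xyz'],p['rotation'])
print('pred',proj(p,[.423,-.253,.011]),'tcp',proj(p,o['position']))
hsv=cv2.cvtColor(im,cv2.COLOR_RGB2HSV)
m=((hsv[...,0]<14)&(hsv[...,1]>110)&(hsv[...,2]>50)).astype(np.uint8)
n,l,st,c=cv2.connectedComponentsWithStats(m)
for i in range(1,n):
    if st[i,4]>80:
        r=cv2.minAreaRect(np.argwhere(l==i)[:,::-1].astype(np.float32)); print(st[i],r)
        bx=cv2.boxPoints(r); print([plane(p,q,.012)[:2].round(4) for q in bx], plane(p,c[i],.014).round(4))
E
```

```text
[ 0.42256363 -0.25392297  0.16951684] [-6.28632379e-01  7.77702559e-01 -1.64079662e-06 -2.47124367e-04] [ 0.7   0.08 -0.27  1.83  0.02  1.24 -1.35]
[ 0.49023012 -0.26799831  0.34445204] [ 0.08544143 -0.10526847  0.77072087 -0.62258144]
pred [279.67912649 191.76620151] tcp [281.10441863 252.45329579]
[ 268  163   25   61 1357] ((280.17340087890625, 193.22201538085938), (59.821022033691406, 23.59522819519043), 88.26429748535156)
[array([ 0.4521, -0.2475]), array([ 0.448 , -0.2694]), array([ 0.3899, -0.2592]), array([ 0.3941, -0.2362])] [ 0.4226 -0.2534  0.014 ]
```

View pics/w1.png

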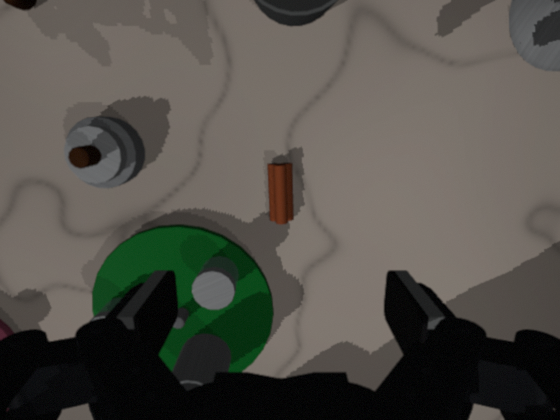

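The wrist view shows the cinnamon at (280,193), clear of the green disc. Its measured centre is (0.422,-0.253), which agrees with the top view. Next I'll grasp it.

>>> move_arm --pt "0 0 0 0 0 0.05 0.05" --pt "0 0 0 0 0 0.1 0.05" --pt "0 0 0 0 0 0.14 0.05" --pt "0 0 -1 -0.001 0 0.155 0.05" --pt "0 0 -1 -0.001 0 0.164 0.05" --pt "0 0 -1 -0.001 0 0.164 0.05" --pt "0 0 -1 -0.001 0 0.164 0" --pt "0 0 -1 -0.001 0 0.164 0" --pt "0 0 -1 -0.001 0 0.164 0" --pt "0 0 -1 -0.001 0 0.164 0" --grip_force 40

```text
clock: 2.2
position: [0.4235, -0.2529, 0.0063]
ee_rot: [-0.635, 0.772, -0.001, 0.0]
ft_force: [0.1, 0.5, 0.3]
grip_width: -0.001
```

```bash
python3 - <<'E'
from h import *
t=cams.camera_params('top'); s=cams.camera_params('scene')
it=cv2.imread('pics/top0.png'); a=it[160:215,345:405]; b=cv2.imread('pics/scene0.png')[150:200,180:240]
cv2.imwrite('pics/c1.png',np.hstack([cv2.resize(x,(400,366),interpolation=cv2.INTER_CUBIC) for x in (a,b)]))
g=cv2.cvtColor(it,cv2.COLOR_BGR2GRAY)
# cup dark blob
m=(g<75).astype(np.uint8); m[:160]=0;m[215:]=0;m[:,:345]=0;m[:,400:]=0
m=cv2.morphologyEx(m,cv2.MORPH_OPEN,np.ones((7,7)))
c=max(cv2.findContours(m,0,1)[0],key=cv2.contourArea); e=cv2.fitEllipse(c); print(e,plane(t,e[0],.062),plane(t,e[0],.055))
print(manip.get_obs()['grip_width'])
E
```

```text
((371.9979248046875, 185.89430236816406), (28.87102699279785, 29.623506546020508), 167.58154296875) [ 0.59960062 -0.30051639  0.062     ] [ 0.60035967 -0.30201139  0.055     ]
-0.0008413994021673958
```

The fingers closed fully, so the grasp missed. I'll rise and look.

>>> move_arm --pt "0 0 0 0 0 -0.05 0" --pt "0 0 0 0 0 -0.1 0" --pt "0 0 0 0 0 -0.12 0.05" --pt "0 0 0 0 0 -0.12 0.05" --pt "0 0 0 0 0 -0.12 0.05" --pt "0 0 0 0 0 -0.12 0.05"

```text
clock: 2.8
position: [0.4224, -0.2522, 0.1245]
ee_rot: [-0.635, 0.772, 0.001, -0.0]
ft_force: [0.2, 0.6, 0.8]
grip_width: 0.583
```

```bash
cat > cin.py <<'E'
from h import *
import sys
o=manip.get_obs(); print(o['position'],o['ee_rot'],o['grip_width'])
p=cams.camera_params('wrist'); im=cams.camera('wrist'); cv2.imwrite('pics/%s.png'%sys.argv[1],im[:,:,::-1])
hsv=cv2.cvtColor(im,cv2.COLOR_RGB2HSV)
m=((hsv[...,0]<14)&(hsv[...,1]>110)&(hsv[...,2]>50)).astype(np.uint8)
n,l,st,c=cv2.connectedComponentsWithStats(m)
for i in range(1,n):
    if st[i,4]>80:
        r=cv2.minAreaRect(np.argwhere(l==i)[:,::-1].astype(np.float32)); print(st[i],r)
        bx=cv2.boxPoints(r); print([plane(p,q,.012)[:2].round(4) for q in bx], plane(p,c[i],.014).round(4))
E
python3 cin.py w2
```

```text
[ 0.42235989 -0.25217742  0.12445334] [-6.35293632e-01  7.72270135e-01  8.52752246e-04 -3.36642513e-04] 0.5833128113914664
[ 268  169   28   70 1761] ((281.5, 203.5), (69.0, 27.0), 90.0)
[array([ 0.4525, -0.2474]), array([ 0.4482, -0.2691]), array([ 0.3894, -0.2582]), array([ 0.3939, -0.2352])] [ 0.4226 -0.2533  0.014 ]
```

View pics/w2.png

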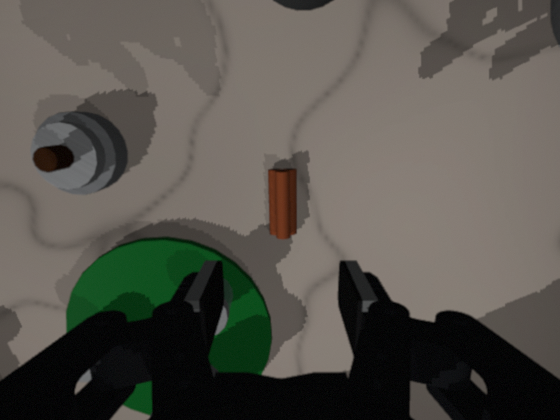

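```bash
python3 - <<'E'
from h import *
t=cams.camera_params('top'); s=cams.camera_params('scene'); w=cams.camera_params('wrist')
w1=dict(w); w1['xyz']=np.array([0.49023012,-0.26799831,0.34445204]); w1['rotation']=np.array([0.08544143,-0.10526847,0.77072087,-0.62258144])
def cen(f):
    hsv=cv2.cvtColor(cv2.imread(f),cv2.COLOR_BGR2HSV)
    return hsv
for f,box in (('pics/top0.png',(230,265,340,365)),('pics/scene0.png',(155,185,250,290))):
    h=cv2.cvtColor(cv2.imread(f),cv2.COLOR_BGR2HSV); y0,y1,x0,x1=box; q=h[y0:y1,x0:x1]
    m=(q[...,0]<14)&(q[...,1]>100); c=np.argwhere(m).mean(0)[::-1]+[x0,y0]; print(f,c,m.sum())
    if 'top' in f: ct=c
    else: cs=c
print('top-scene',tri(t,ct,s,cs)); print('top-w1',tri(t,ct,w1,(280.2,193.2))); print('w1-w2',tri(w1,(280.2,193.2),w,(281.5,203.5))); print('scene-w',tri(s,cs,w,(281.5,203.5)))
o=manip.get_obs(); print('tcp px',proj(w,o['position']))
E
```

```text
pics/top0.png [351.8125    247.9140625] 128
pics/scene0.png [268.92063492 168.57936508] 126
top-scene (array([ 0.4202513 , -0.25315338,  0.00792809]), np.float64(5.170927951052468e-06))
top-w1 (array([ 0.42041928, -0.25317225,  0.00678275]), np.float64(0.0005451144936564961))
w1-w2 (array([ 0.42142507, -0.25283645,  0.01060291]), np.float64(0.0006816228672308737))
scene-w (array([ 0.42081128, -0.25237313,  0.00873239]), np.float64(0.0003263351995737361))
tcp px [281.03758373 252.48968389]
```

Triangulation confirms the position (z about 0.009), and the bundle hasn't moved. In the picture the fingertips at (222,265) and (340,265) look roughly 30 mm nearer the camera than the stated TCP, so the fingers closed above the bundle. I'll try again about 14 mm lower. That is safe, because the shut tips were at least 22 mm up when the TCP read z=0.006.

>>> move_arm --pt "0 0 0 0.001 0 0.05 0.05" --pt "0 0 0 0.001 0.001 0.1 0.05" --pt "0 0 0 0.001 0.001 0.12 0.05" --pt "0 0 0 0.001 0.001 0.126 0.05" --pt "0 0 0 0.001 0.001 0.132 0.05" --pt "0 0 0 0.001 0.001 0.132 0.05"

```text
clock: 3.45
position: [0.4222, -0.2535, -0.0061]
ee_rot: [-0.635, 0.772, -0.0, 0.0]
ft_force: [0.4, 0.4, 0.9]
grip_width: 0.585
```

>>> move_arm --pt "0 0 0 0 0 0 0" --pt "0 0 0 0 0 0 0" --pt "0 0 0 0 0 0 0" --pt "0 0 0 0 0 0 0" --pt "0 0 0 0 0 0 0"

```text
clock: 3.95
position: [0.422, -0.2534, -0.0062]
ee_rot: [-0.635, 0.772, -0.0, 0.0]
ft_force: [0.1, -0.1, -0.0]
grip_width: -0.003
```

```bash
python3 cin.py w3; python3 -c "
from h import *
p=cams.camera_params('wrist');print(p['xyz'],p['rotation'])"
```

```text
[ 0.42201186 -0.25344303 -0.00615604] [-6.35277305e-01  7.72284073e-01 -2.33965942e-04  3.68176439e-05] -0.002565470503437494
[ 256  209   49   60 2279] ((280.0, 238.5), (59.0, 48.0), 90.0)
[array([ 0.4524, -0.2476]), array([ 0.4481, -0.2693]), array([ 0.419 , -0.2641]), array([ 0.4235, -0.2413])] [ 0.4377 -0.2561  0.014 ]
[ 0.48977413 -0.26636741  0.16872632] [ 0.08607543 -0.10438672  0.76537051 -0.62920776]
```

View pics/w3.png

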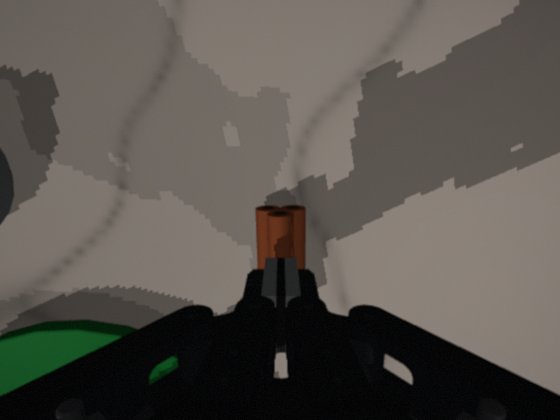

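The shut fingers are seen resting above the bundle: tips near row 258, bundle top at row 209. The tips are therefore about 30–35 mm behind the stated TCP. I'll open and go lower in careful steps.

>>> move_arm --pt "0 0 0 0 0 0 0.05" --pt "0 0 0 0 0 0 0.05" --pt "0 0 0 0 0 0 0.05" --pt "0 0 0 0 0 0.01 0.05" --pt "0 0 0 0 0 0.018 0.05" --pt "0 0 0 0 0 0.018 0.05"

```text
clock: 4.6
position: [0.4208, -0.2527, -0.026]
ee_rot: [-0.635, 0.772, 0.001, -0.0]
ft_force: [-0.2, 0.1, -0.2]
grip_width: 0.585
```

>>> move_arm --pt "0 0 0 0 0 0.003 0.05" --pt "0 0 0 0 0 0.003 0.05"

```text
clock: 4.8
position: [0.4218, -0.2533, -0.0277]
ee_rot: [-0.635, 0.772, 0.0, -0.0]
ft_force: [-0.3, -1.3, 0.1]
grip_width: 0.589
```

```bash
python3 cin.py w4
```

```text
[ 0.42176342 -0.25326706 -0.0277322 ] [-6.35273168e-01  7.72287485e-01  1.95818811e-04 -6.69938545e-05] 0.5893956693925043
[ 253  223   56  137 6355] ((280.5, 291.0), (136.0, 55.0), 90.0)
[array([ 0.4518, -0.2476]), array([ 0.4475, -0.2693]), array([ 0.3841, -0.2582]), array([ 0.3889, -0.2338])] [ 0.4218 -0.2533  0.014 ]
```

View pics/w4.png

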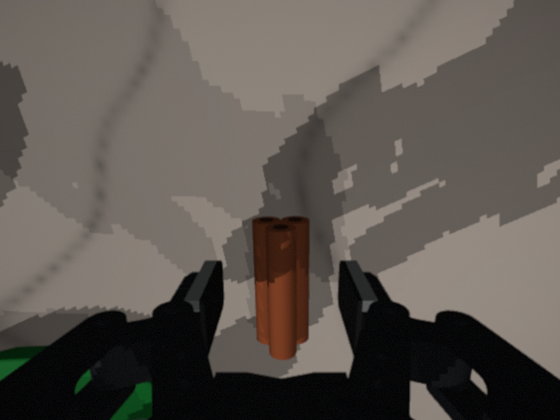

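The tips now straddle the bundle (bundle at (280,290), pads at x=222 and 340). I'll go 2 mm lower and close.

>>> move_arm --pt "0 0 0 0 0 0.002 0.05" --pt "0 0 0 0 0 0.002 0" --pt "0 0 0 0 0 0.002 0" --pt "0 0 0 0 0 0.002 0" --pt "0 0 0 0 0 0.002 0"

```text
clock: 5.35
position: [0.422, -0.2534, -0.0291]
ee_rot: [-0.635, 0.772, -0.0, 0.0]
ft_force: [-1.4, 0.3, 3.5]
grip_width: 0.26
```

Gripped at 22 mm. I'll lift it and carry it over the cup at (0.600,-0.302).

>>> move_arm --pt "0 0 0 0 0 -0.04 0" --pt "0 0 0 0 0 -0.08 0" --pt "0 0 0 0 -0.02 -0.11 0" --pt "0 0 0 0.007 -0.06 -0.12 0" --pt "0 0 0 0.014 -0.105 -0.12 0" --pt "0 0 0 0.014 -0.15 -0.12 0" --pt "0 0 0 0.014 -0.184 -0.12 0" --pt "0 0 0 0.014 -0.184 -0.12 0" --pt "0 0 0 0.014 -0.184 -0.12 0"

```text
clock: 6.25
position: [0.5997, -0.3022, 0.0896]
ee_rot: [-0.635, 0.772, 0.001, -0.0]
ft_force: [-0.6, -0.2, -0.4]
grip_width: 0.256
```

```bash
python3 cin.py w5; python3 - <<'E'
from h import *
p=cams.camera_params('wrist'); 
print([proj(p,[.6+.047*np.cos(a),-.302+.047*np.sin(a),.062]).round(0) for a in (0,1.57,3.14,4.71)])
E
```

```text
[ 0.59972679 -0.30215313  0.08958037] [-6.35472885e-01  7.72122862e-01  6.81090581e-04 -1.84716463e-04] 0.2563854482983759
[ 251  222   58  140 6475] ((279.5, 291.5), (57.0, 139.0), 0.0)
[array([ 0.4777, -0.2523]), array([ 0.5979, -0.2789]), array([ 0.5897, -0.3209]), array([ 0.4684, -0.2998])] [ 0.5399 -0.2898  0.014 ]
[array([264., 158.]), array([205., 248.]), array([294., 302.]), array([356., 220.])]
```

View pics/w5.png

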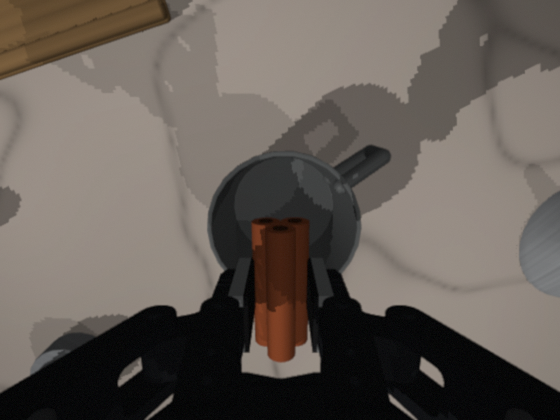

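The bundle hangs over the cup (rim spans columns 208–360, centred within 3 mm). I'll lower it in and release gently.

>>> move_arm --pt "0 0 0 0.002 -0.001 0.04 0" --pt "0 0 0 0.002 -0.001 0.075 0" --pt "0 0 0 0.002 -0.001 0.095 0" --pt "0 0 0 0.002 -0.001 0.103 0" --pt "0 0 0 0.002 -0.001 0.103 0" --pt "0 0 0 0.002 -0.001 0.103 0.032" --pt "0 0 0 0.002 -0.001 0.103 0.032" --pt "0 0 0 0.002 -0.001 0.103 0.032"

```text
clock: 7.1
position: [0.6011, -0.3051, -0.011]
ee_rot: [-0.635, 0.772, -0.001, 0.0]
ft_force: [-0.8, 0.6, -0.9]
grip_width: 0.376
```

>>> move_arm --pt "0 0 0 0 0 -0.03 0.032" --pt "0 0 0 0 0 -0.06 0.032" --pt "0 0 0 0 0 -0.1 0.05" --pt "0 0 0 0 0 -0.13 0.05" --pt "0 0 0 0 0 -0.16 0.05" --pt "0 0 0 0 0 -0.16 0.05"

```text
clock: 7.7
position: [0.6028, -0.3057, 0.1537]
ee_rot: [-0.635, 0.772, -0.004, 0.002]
ft_force: [0.4, -0.3, 0.8]
grip_width: 0.588
```

```bash
python3 cin.py w6; python3 - <<'E'
from h import *
im=cv2.imread('pics/w6.png'); p=cams.camera_params('wrist')
print('nut pred',proj(p,[.637,-.073,.013]), tool([.637,-.073,.0]), 'cup ctr',proj(p,[.6,-.302,.02]))
E
```

```text
[ 0.60280388 -0.30570611  0.15368448] [-0.63521913  0.77231971 -0.00394452  0.0018349 ] 0.5882294135253542
[ 268  170   25   63 1275] ((280.0, 201.0), (62.0, 24.0), 90.0)
[array([ 0.6295, -0.2995]), array([ 0.6253, -0.3208]), array([ 0.5675, -0.3099]), array([ 0.5719, -0.2876])] [ 0.6025 -0.3055  0.014 ]
nut pred [ 27.68313791 208.62763507] [-0.23493972  0.01104267  0.15053149] cup ctr [277.36302958 201.70431772]
```

The cinnamon lies in the cup, measured at (0.598,-0.304) against the cup's (0.600,-0.303). The nutmeg is next.

>>> move_arm --pt "0 0 -60 -0.235 0.011 0.03 0.05" --pt "0 0 -60 -0.235 0.011 0.03 0.05" --pt "0 0 -60 -0.235 0.011 0.03 0.05" --pt "0 0 -60 -0.235 0.011 0.03 0.05" --pt "0 0 -60 -0.235 0.011 0.03 0.05" --pt "0 0 -60 -0.235 0.011 0.03 0.05" --pt "0 0 -60 -0.235 0.011 0.03 0.05" --pt "0 0 -60 -0.235 0.011 0.03 0.05" --pt "0 0 -60 -0.235 0.011 0.03 0.05"

```text
clock: 8.65
position: [0.6345, -0.0723, 0.1171]
ee_rot: [0.935, -0.353, -0.0, 0.0]
ft_force: [-0.2, -0.1, -0.4]
grip_width: 0.588
```

```bash
cat > blob.py <<'E'
from h import *
import sys
o=manip.get_obs(); print(o['position'],o['ee_rot'],o['joint_pos'].round(2))
p=cams.camera_params('wrist'); im=cams.camera('wrist'); cv2.imwrite('pics/%s.png'%sys.argv[1],im[:,:,::-1])
z=float(sys.argv[2]); hsv=cv2.cvtColor(im,cv2.COLOR_RGB2HSV)
m=((hsv[...,0]<18)&(hsv[...,1]>float(sys.argv[3]))&(hsv[...,2]>15)).astype(np.uint8)
m=cv2.morphologyEx(m,cv2.MORPH_OPEN,np.ones((3,3)))
n,l,st,c=cv2.connectedComponentsWithStats(m)
for i in range(1,n):
    if st[i,4]>80: print(st[i],c[i].round(1),plane(p,c[i],z).round(4),'bbox ctr',plane(p,(st[i,0]+st[i,2]/2-.5,st[i,1]+st[i,3]/2-.5),z).round(4))
E
python3 blob.py w7 0.013 80; python3 - <<'E'
from h import *
p=cams.camera_params('wrist');print(proj(p,[.637,-.073,.013]))
print(cv2.cvtColor(cv2.imread('pics/w7.png'),cv2.COLOR_BGR2HSV)[[int(proj(p,[.637,-.073,.013])[1])],[int(proj(p,[.637,-.073,.013])[0])]])
E
```

```text
[ 0.63450714 -0.0723423   0.11707616] [ 9.35439472e-01 -3.53486709e-01 -3.65580899e-04  8.82636280e-05] [ 0.43  0.47 -0.52  1.5   0.24  1.24 -0.84]
[    0     0   173   148 17483] [81.  65.6] [0.5946 0.1056 0.013 ] bbox ctr [0.5932 0.0994 0.013 ]
[  365    22   195   255 27505] [477.3 146.9] [ 0.7826 -0.14    0.013 ] bbox ctr [ 0.7725 -0.1333  0.013 ]
[269 188  27  29 405] [281.6 200.9] [ 0.6382 -0.0707  0.013 ] bbox ctr [ 0.6378 -0.0717  0.013 ]
[409 402  30  17 245] [422.  409.2] [ 0.6028 -0.3203  0.013 ] bbox ctr [ 0.6033 -0.3221  0.013 ]
[282.20333814 203.79088393]
[[13 34 68]]
```

Nutmeg measured at (0.638,-0.0715). I'll grasp it.

>>> move_arm --pt "0 0 0 0.002 -0.003 0.05 0.042" --pt "0 0 0 0.002 -0.003 0.1 0.042" --pt "0 0 0 0.002 -0.003 0.13 0.042" --pt "0 0 0 0.002 -0.003 0.141 0.042" --pt "0 0 0 0.002 -0.003 0.141 0.042" --pt "0 0 0 0.002 -0.003 0.141 0" --pt "0 0 0 0.002 -0.003 0.141 0" --pt "0 0 0 0.002 -0.003 0.141 0" --pt "0 0 0 0.002 -0.003 0.141 0"

```text
clock: 9.6
position: [0.64, -0.0712, -0.021]
ee_rot: [0.936, -0.351, 0.002, -0.0]
ft_force: [0.1, 0.1, 6.6]
grip_width: 0.257
```

Nutmeg gripped at 22 mm. I'll lift it and move towards the tin, stopping short to measure the rim.

>>> move_arm --pt "0 0 0 0 0 -0.05 0" --pt "0 0 0 0 0 -0.1 0" --pt "0 0 0 -0.04 -0.015 -0.13 0" --pt "0 0 0 -0.08 -0.03 -0.15 0" --pt "0 0 0 -0.12 -0.045 -0.15 0" --pt "0 0 0 -0.16 -0.06 -0.15 0" --pt "0 0 0 -0.2 -0.07 -0.15 0" --pt "0 0 0 -0.227 -0.08 -0.15 0" --pt "0 0 0 -0.227 -0.08 -0.15 0" --pt "0 0 0 -0.227 -0.08 -0.15 0"

```text
clock: 10.6
position: [0.5202, 0.1387, 0.1275]
ee_rot: [0.936, -0.351, 0.001, -0.0]
ft_force: [0.3, -0.0, 0.2]
grip_width: 0.252
```

```bash
python3 - <<'E'
from h import *
o=manip.get_obs(); print(o['position'],o['ee_rot'],o['grip_width'],o['joint_pos'].round(2))
p=cams.camera_params('wrist'); im=cams.camera('wrist'); cv2.imwrite('pics/w8.png',im[:,:,::-1]); print(p)
print([proj(p,[.548+.027*np.cos(a),.169+.027*np.sin(a),.09]).round(0) for a in (0,1.57,3.14,4.71)])
E
```

```text
[0.52022861 0.13869321 0.12751658] [ 9.36494201e-01 -3.50681813e-01  9.34336146e-04 -6.28061234e-05] 0.25198565666478573 [ 0.23  0.26 -0.66  1.76  0.17  1.18 -1.19]
{'fx': 350.76608670947934, 'fy': 350.76608670947934, 'cx': 280.4447175970456, 'cy': 215.75581263732968, 'dist_coeffs': array([-0.01787284,  0.        ,  0.        ,  0.        ,  0.        ]), 'xyz': array([0.56575942, 0.19006056, 0.30249579]), 'rotation': array([-0.1267947 ,  0.04666886, -0.34783394,  0.92776973])}
[array([315., 136.]), array([251., 131.]), array([248., 194.]), array([309., 198.])]
```

View pics/w8.png

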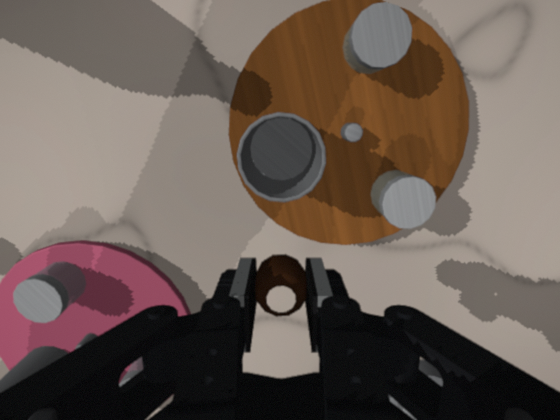

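The rim is centred near (281,157), and the nutmeg hangs in the fingers at (281,285). I'll fit the ring.

```bash
cat > rim.py <<'E'
from h import *
def ring(g,c,r0,r1,sign=0):
    "brightest ring point per ray, then ellipse fit with outliers dropped"
    P=[]
    for a in np.linspace(0,2*np.pi,120,endpoint=False):
        r=np.arange(r0,r1,.25); x=(c[0]+r*np.cos(a)).astype(np.float32); y=(c[1]+r*np.sin(a)).astype(np.float32)
        v=cv2.GaussianBlur(cv2.remap(g,x[None],y[None],cv2.INTER_LINEAR).astype(np.float32),(5,1),0)[0]
        i=v.argmax(); P.append((x[i],y[i]))
    P=np.array(P,np.float32)
    for _ in range(4):
        e=cv2.fitEllipseDirect(P); ce=np.array(e[0]); d=np.hypot(*(P-ce).T); P=P[abs(d-np.median(d))<2.5]
    return e,len(P)
E
python3 - <<'E'
from rim import *
p=cams.camera_params('wrist'); bgr=cv2.imread('pics/w8.png')
g=bgr[...,0]
e,n=ring(g,(281,157),37,48); print(e,n)
X=plane(p,e[0],.09); print(X, [np.linalg.norm(plane(p,(e[0][0]+e[1][0]/2*s,e[0][1]),.09)-X) for s in(1,-1)],'knob->tin',tool(X))
t=cams.camera_params('top');bt=cv2.imread('pics/top0.png')
print(plane(t,(205.5,201.3),.09))
# disc centre post
print('pivot',plane(p,(352,132),.03))
E
```

```text
((280.43670654296875, 156.5886688232422), (84.7153549194336, 85.3765869140625), 7.115998268127441) 113
[0.55187992 0.17213436 0.09      ] [np.float64(0.025427351817028165), np.float64(0.025419168202562056)] knob->tin [ 0.00081392 -0.04652789  0.03721649]
[0.54701744 0.1676601  0.09      ]
pivot [0.60074061 0.14561315 0.03      ]
```

Tin measured at (0.552,0.172), 55.6 mm from the pivot (expected 55), with a plausible ring radius. I'll lower the nutmeg over the mouth and release it.

>>> move_arm --pt "0 0 0 0.001 -0.025 0 0" --pt "0 0 0 0.001 -0.0465 0 0" --pt "0 0 0 0.001 -0.0465 0.02 0" --pt "0 0 0 0.001 -0.0465 0.045 0" --pt "0 0 0 0.001 -0.0465 0.056 0" --pt "0 0 0 0.001 -0.0465 0.056 0" --pt "0 0 0 0.001 -0.0465 0.056 0.04" --pt "0 0 0 0.001 -0.0465 0.056 0.04" --pt "0 0 0 0.001 -0.0465 0.056 0.04"

```text
clock: 11.55
position: [0.552, 0.1729, 0.0717]
ee_rot: [0.936, -0.351, 0.001, -0.0]
ft_force: [0.1, 0.3, -0.4]
grip_width: 0.467
```

>>> move_arm --pt "0 0 0 0 0 -0.04 0.085" --pt "0 0 0 0 0.01 -0.09 0.085" --pt "0 0 0 0 0.02 -0.12 0.085" --pt "0 0 0 0 0.02 -0.12 0.085" --pt "0 0 0 0 0.02 -0.12 0.085"

```text
clock: 12.05
position: [0.5386, 0.1577, 0.1915]
ee_rot: [0.936, -0.351, 0.001, -0.0]
ft_force: [0.3, -0.5, -0.4]
grip_width: 0.998
```

```bash
python3 - <<'E'
from rim import *
o=manip.get_obs(); print(o['position'],o['joint_pos'].round(2))
p=cams.camera_params('wrist'); im=cams.camera('wrist')[:,:,::-1].copy(); cv2.imwrite('pics/w9.png',im)
c=proj(p,[.552,.172,.09]); print(c)
e,n=ring(im[...,0],c,25,45); print(e,n)
print(plane(p,e[0],.09), np.mean(e[1])/2)
t=cams.camera_params('top'); it=cams.camera('top')[:,:,::-1].copy(); cv2.imwrite('pics/t9.png',it)
et=ring(it[...,0],(205.5,201.3),6,13); print(et, plane(t,et[0][0],.09)); print(tri(t,et[0][0],p,e[0]))
# lid in old top view
k=cv2.imread('pics/top0.png'); hh=k[205:240,285:320]; 
x,y=int(c[0]),int(c[1]); w=cv2.resize(im[max(0,y-70):y+70,x-70:x+70],(420,420),interpolation=cv2.INTER_CUBIC)
cv2.imwrite('pics/c9.png',np.hstack([w,cv2.resize(hh,(378,420),interpolation=cv2.INTER_CUBIC)]))
E
```

```text
[0.53855123 0.15767201 0.19151099] [ 0.21  0.26 -0.67  1.62  0.17  1.32 -1.21]
[280.05059256 182.20664773]
((274.6026611328125, 184.15037536621094), (66.34930419921875, 72.89505004882812), 62.18645095825195) 68
[0.54769381 0.1736838  0.09      ] 34.81108856201172
(((202.95309448242188, 201.32508850097656), (16.185497283935547, 19.29859161376953), 75.74099731445312), 98) [0.54685298 0.17477948 0.09      ]
(array([0.54731446, 0.1741808 , 0.09132075]), np.float64(0.0012853120460953088))
```

View pics/c9.png

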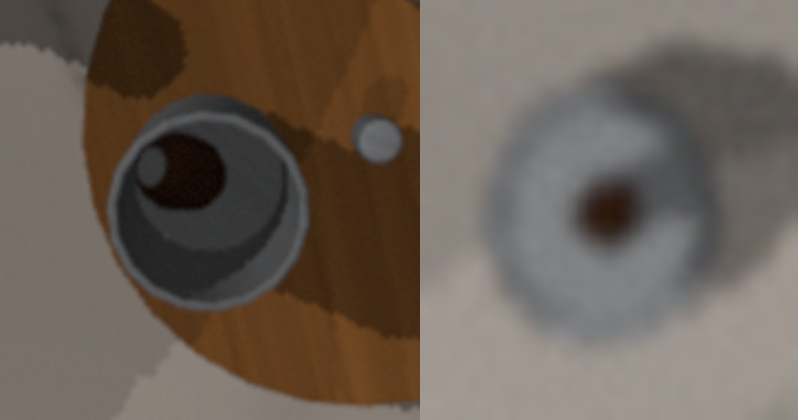

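The crop shows the nutmeg lying in the tin. The rim in the crop spans x 108–308 and y 113–310, giving px (279.3,182.3), which confirms (0.552,0.172). The noisy automatic ring fit was polluted by the marble. On to the lid.

>>> move_arm --pt "0 0 0 0.138 0.225 0.02 0.085" --pt "0 0 0 0.138 0.225 0.04 0.085" --pt "0 0 0 0.138 0.225 0.05 0.085" --pt "0 0 0 0.138 0.225 0.06 0.085" --pt "0 0 0 0.138 0.225 0.06 0.085" --pt "0 0 0 0.138 0.225 0.06 0.085" --pt "0 0 0 0.138 0.225 0.06 0.085" --pt "0 0 0 0.138 0.225 0.06 0.085"

```text
clock: 12.95
position: [0.4937, -0.1019, 0.1297]
ee_rot: [0.936, -0.351, -0.001, -0.0]
ft_force: [0.7, 0.7, 0.7]
grip_width: 0.996
```

```bash
python3 blob.py w10 0.060 80; python3 - <<'E'
from h import *
p=cams.camera_params('wrist'); im=cv2.imread('pics/w10.png')
for z in (.06,.024,.0): print(z,proj(p,[.494,-.103,z]))
k=proj(p,[.494,-.103,.03]).astype(int); 
g=cv2.cvtColor(im,cv2.COLOR_BGR2HSV)
cv2.imwrite('pics/c10.png',cv2.resize(im[max(0,k[1]-80):k[1]+70,k[0]-100:k[0]+100],None,fx=4,fy=4,interpolation=cv2.INTER_CUBIC)); print(k,p['xyz'],p['rotation'])
E
```

```text
[ 0.49369745 -0.10190528  0.12968285] [ 9.36279597e-01 -3.51254339e-01 -9.33399367e-04 -1.84742887e-04] [ 0.58  0.16 -0.51  1.84  0.08  1.16 -0.67]
[ 510    0   50   64 1626] [542.4  21.2] [ 0.7043 -0.1147  0.06  ] bbox ctr [ 0.6973 -0.1167  0.06  ]
[270 199  22  27 451] [280.2 212.9] [ 0.4959 -0.1002  0.06  ] bbox ctr [ 0.4965 -0.0998  0.06  ]
[502 271  52  39 861] [528.2 288.1] [ 0.6009 -0.2721  0.06  ] bbox ctr [ 0.5997 -0.2731  0.06  ]
0.06 [280.96500911 218.42788948]
0.024 [280.95458227 206.41211862]
0.0 [280.94890685 199.88232665]
[280 208] [ 0.54010389 -0.04995861  0.30510722] [-0.12658096  0.04804168 -0.34745741  0.92786993]
```

View pics/c10.png

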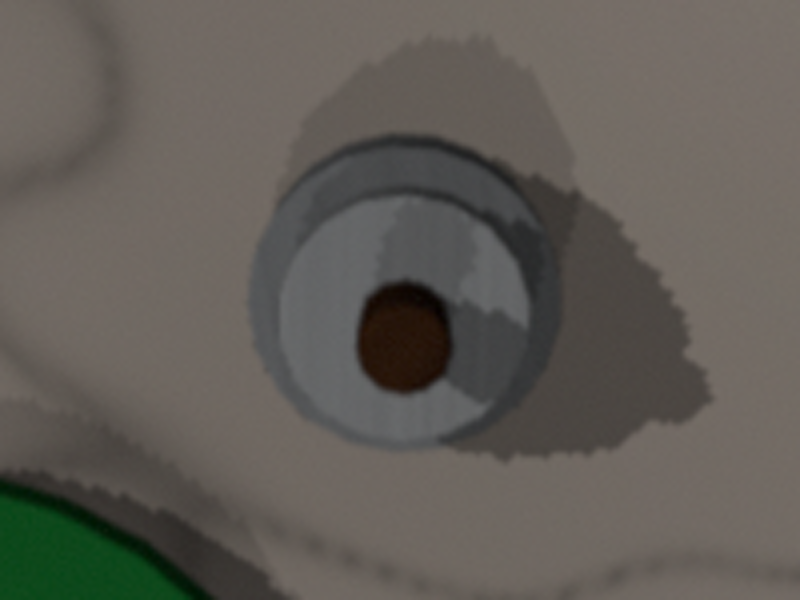

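Crop: knob top at px (281.3,213.5), cap centre (281.1,207.5), collar centre (281.2,202.3).

```bash
python3 - <<'E'
from h import *
p=cams.camera_params('wrist')
for uv,z in (((281.2,213.5),.06),((281.1,207.5),.038),((281.2,202.3),.024)):
    X=plane(p,uv,z); print(X,tool(X))
E
```

```text
[ 0.49656569 -0.10031232  0.06      ] [ 0.00136438 -0.00221011  0.07012856]
[ 0.49580414 -0.10109733  0.038     ] [ 0.00133125 -0.00111474  0.09212846]
[ 0.49644269 -0.10050216  0.024     ] [ 0.00143849 -0.00198084  0.10612847]
```

>>> move_arm --pt "0 0 0 0.0014 -0.0018 0.05 0.0854" --pt "0 0 0 0.0014 -0.0018 0.095 0.0854" --pt "0 0 0 0.0014 -0.0018 0.125 0.0854" --pt "0 0 0 0.0014 -0.0018 0.14 0.0854" --pt "0 0 0 0.0014 -0.0018 0.147 0.0854" --pt "0 0 0 0.0014 -0.0018 0.147 0.0854"

```text
clock: 13.6
position: [0.4969, -0.1014, -0.0161]
ee_rot: [0.936, -0.351, 0.0, -0.0]
ft_force: [0.0, 0.3, 0.7]
grip_width: 1.002
```

>>> move_arm --pt "0 0 0 0 0 0.003 0.0854" --pt "0 0 0 0 0 0.006 0.0854" --pt "0 0 0 0 0 0.009 0.0854" --pt "0 0 0 0 0 0.009 0.0854"

```text
clock: 14.0
position: [0.4963, -0.1022, -0.0254]
ee_rot: [0.936, -0.351, 0.0, 0.0]
ft_force: [0.6, -0.1, -0.1]
grip_width: 0.998
```

No contact. I'll close on the collar.

>>> move_arm --pt "0 0 0 0 0 0.003 0.0854" --pt "0 0 0 0 0 0.003 0.07" --pt "0 0 0 0 0 0.003 0.066" --pt "0 0 0 0 0 0.003 0.062" --pt "0 0 0 0 0 0.003 0.05" --pt "0 0 0 0 0 0.003 0.05" --pt "0 0 0 0 0 0.003 0.05" --grip_force 40

```text
clock: 14.7
position: [0.4962, -0.1019, -0.0279]
ee_rot: [0.936, -0.351, -0.0, 0.0]
ft_force: [-3.9, 0.0, 6.8]
grip_width: 0.744
```

```bash
python3 blob.py w11 0.06 80
```

```text
[ 0.49624161 -0.10194994 -0.02791479] [ 9.36336955e-01 -3.51102641e-01 -1.11349910e-04  1.71201653e-04] [ 0.53  0.38 -0.47  1.97  0.22  0.85 -0.78]
[257 304  30  25 386] [272.7 314.3] [ 0.5057 -0.0891  0.06  ] bbox ctr [ 0.5051 -0.0892  0.06  ]
[ 250  340   58   38 1781] [278.6 359.2] [ 0.4972 -0.1013  0.06  ] bbox ctr [ 0.4973 -0.1011  0.06  ]
```

Collar gripped (63.5 mm). I'll lift smoothly and then approach the tin.

>>> move_arm --pt "0 0 0 0 0 -0.005 0.05" --pt "0 0 0 0 0 -0.015 0.05" --pt "0 0 0 0 0 -0.03 0.05" --pt "0 0 0 0 0 -0.05 0.05" --pt "0 0 0 0 0 -0.075 0.05" --pt "0 0 0 0 0 -0.1 0.05" --pt "0 0 0 0 0 -0.12 0.05" --pt "0 0 0 0 0 -0.135 0.05" --pt "0 0 0 0 0 -0.14 0.05" --pt "0 0 0 0 0 -0.14 0.05"

```text
clock: 15.75
position: [0.4968, -0.1021, 0.1127]
ee_rot: [0.936, -0.351, 0.001, 0.0]
ft_force: [-0.4, 0.2, -2.6]
grip_width: 0.742
```

>>> move_arm --pt "0 0 0 -0.006 -0.008 0 0.05" --pt "0 0 0 -0.02 -0.028 0 0.05" --pt "0 0 0 -0.04 -0.056 0 0.05" --pt "0 0 0 -0.06 -0.084 0 0.05" --pt "0 0 0 -0.08 -0.112 0 0.05" --pt "0 0 0 -0.1 -0.14 0 0.05" --pt "0 0 0 -0.12 -0.168 0 0.05" --pt "0 0 0 -0.132 -0.185 0 0.05" --pt "0 0 0 -0.138 -0.193 0 0.05" --pt "0 0 0 -0.138 -0.193 0 0.05"

```text
clock: 16.75
position: [0.5186, 0.1356, 0.1109]
ee_rot: [0.937, -0.35, -0.001, -0.0]
ft_force: [-0.7, -0.2, -1.3]
grip_width: 0.745
```

```bash
python3 blob.py w12 0.2 80; python3 - <<'E'
from rim import *
print(manip.get_obs()['grip_width'])
p=cams.camera_params('wrist'); im=cv2.imread('pics/w12.png')
c=proj(p,[.552,.172,.09]); print(c,manip.get_obs()['position'])
g=im[...,0]
for r0,r1 in ((34,50),(37,48)):
    e,n=ring(g,c,r0,r1); X=plane(p,e[0],.09); print(e,n,X,tool(X))
# lid edges along rows
cv2.imwrite('pics/c12.png',im)
E
```

```text
[0.51859907 0.13561995 0.11094699] [ 9.36747449e-01 -3.50005399e-01 -6.61100058e-04 -1.03104294e-05] [ 0.24  0.28 -0.66  1.78  0.18  1.15 -1.2 ]
[  225     0   257   248 35336] [361.9 109. ] [0.5802 0.176  0.2   ] bbox ctr [0.5766 0.1748 0.2   ]
[251 125  37  34 865] [270.5 142.6] [0.5589 0.1842 0.2   ] bbox ctr [0.5588 0.1847 0.2   ]
[ 251  304   58   74 3540] [279.  343.1] [0.5238 0.1409 0.2   ] bbox ctr [0.5245 0.1414 0.2   ]
0.740631931492769
[278.97010214 152.47636003] [0.51883521 0.13397021 0.11098054]
((279.4085388183594, 153.35980224609375), (92.16531372070312, 93.13728332519531), 2.514328718185425) 114 [0.55186449 0.17147703 0.09      ] [ 0.00026532 -0.04999761  0.02092955]
((279.4322509765625, 153.38742065429688), (92.11853790283203, 93.22818756103516), 179.5092010498047) 120 [0.55186442 0.17145704 0.09      ] [ 0.0002784  -0.04998249  0.02092956]
```

View pics/w12.png

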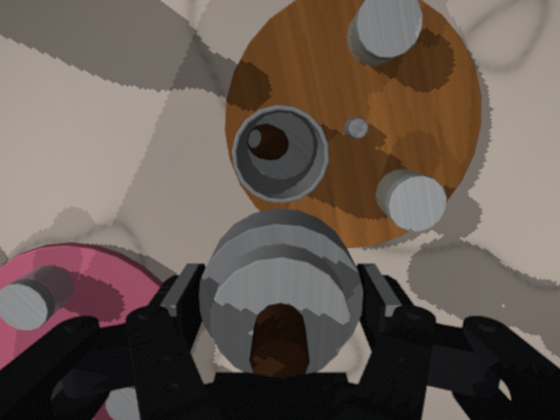

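The twelfth and last view shows the rim at (279.4,153.4), the nutmeg inside, and the lid held level with its collar spanning columns 200–362. Next I'll measure the lid's offset in the grip along tool y from its front edges.

```bash
python3 - <<'E'
from h import *
p=cams.camera_params('wrist'); im=cv2.imread('pics/w12.png'); g=cv2.cvtColor(im,cv2.COLOR_BGR2GRAY).astype(float)
print(g[200:310,276:286].mean(1).round(0).astype(int).tolist())
for r in (285,290,295): print(r,g[r,195:212].astype(int).tolist(),g[r,350:370].astype(int).tolist())
print(p['xyz'].tolist(),p['rotation'].tolist())
for z in (.135,.139,.143): print(z,[ (v,round(tool(plane(p,(281,v),z))[1]*1000,1)) for v in (208,210,212)])
for z in (.163,.177): print(z,[ (v,round(tool(plane(p,(281,v),z))[1]*1000,1)) for v in (230,240,250,260,265)])
E
```

```text
[107, 101, 88, 78, 74, 74, 74, 74, 72, 69, 67, 67, 66, 66, 66, 66, 66, 65, 66, 66, 66, 66, 66, 70, 88, 106, 110, 108, 108, 108, 108, 108, 108, 107, 108, 108, 108, 108, 107, 107, 107, 107, 106, 98, 86, 79, 77, 77, 76, 76, 76, 76, 76, 76, 75, 75, 79, 96, 120, 128, 127, 126, 126, 126, 126, 126, 126, 126, 126, 125, 125, 126, 125, 126, 126, 126, 126, 126, 126, 125, 125, 126, 125, 126, 126, 126, 125, 126, 125, 126, 125, 125, 125, 125, 125, 125, 125, 125, 125, 125, 125, 124, 112, 75, 36, 20, 18, 19, 19, 19]
285 [10, 5, 6, 6, 33, 61, 68, 67, 67, 66, 67, 66, 65, 64, 65, 65, 67] [66, 66, 66, 66, 66, 66, 67, 72, 79, 83, 79, 62, 30, 5, 10, 14, 15, 15, 17, 15]
290 [6, 6, 6, 19, 47, 63, 67, 68, 68, 67, 66, 65, 65, 65, 65, 65, 65] [65, 65, 70, 79, 84, 82, 81, 82, 82, 83, 84, 80, 69, 34, 10, 6, 15, 18, 12, 14]
295 [3, 6, 0, 28, 58, 65, 67, 68, 67, 68, 67, 66, 67, 66, 64, 64, 65] [65, 66, 71, 78, 82, 83, 82, 82, 82, 83, 84, 83, 69, 34, 6, 9, 12, 17, 12, 14]
[0.5648896505377984, 0.18531400472793433, 0.28585436389103397] [-0.1271916574160182, 0.048081244249979095, -0.3477985834589866, 0.9276565213369992]
0.135 [(208, np.float64(-30.3)), (210, np.float64(-29.4)), (212, np.float64(-28.5))]
0.139 [(208, np.float64(-31.3)), (210, np.float64(-30.4)), (212, np.float64(-29.5))]
0.143 [(208, np.float64(-32.4)), (210, np.float64(-31.5)), (212, np.float64(-30.6))]
0.163 [(230, np.float64(-29.1)), (240, np.float64(-25.2)), (250, np.float64(-21.2)), (260, np.float64(-17.2)), (265, np.float64(-15.2))]
0.177 [(230, np.float64(-33.6)), (240, np.float64(-30.2)), (250, np.float64(-26.7)), (260, np.float64(-23.1)), (265, np.float64(-21.3))]
```

```bash
python3 - <<'E'
from h import *
p=cams.camera_params('wrist'); p['xyz']=np.array([0.5648896505377984,0.18531400472793433,0.28585436389103397]); p['rotation']=np.array([-0.1271916574160182,0.048081244249979095,-0.3477985834589866,0.9276565213369992])
q=R.from_quat([.9366,-.3504,0,0]).inv()
T=q.apply(plane(p,(279.4,153.4),.09))
cl=[]
for (uv,z,r) in (((281,224),.163,.0325),((281,209.5),.139,.0325),((281,244),.163,.025),((281,257.5),.177,.025)):
    cl.append((q.apply(plane(p,uv,z))[1]+r))
xl=[q.apply(plane(p,(c,290),.163))[0] for c in (199.3,362.7)]
print('lid width mm',(xl[1]-xl[0])*1e3,'dx',(T[0]-np.mean(xl))*1e3,'dy',((T[1]-np.array(cl))*1e3).round(2))
E
```

```text
lid width mm 63.28775613147736 dx -0.7721089016056171 dy [-50.99 -51.77 -51.27 -50.9 ]
```

>>> move_arm --pt "0 0 0 0 -0.006 0 0.05" --pt "0 0 0 0 -0.018 0 0.05" --pt "0 0 0 -0.0007 -0.033 0 0.05" --pt "0 0 0 -0.0007 -0.045 0 0.05" --pt "0 0 0 -0.0007 -0.0513 0 0.05" --pt "0 0 0 -0.0007 -0.0513 0.008 0.05" --pt "0 0 0 -0.0007 -0.0513 0.02 0.05" --pt "0 0 0 -0.0007 -0.0513 0.032 0.05" --pt "0 0 0 -0.0007 -0.0513 0.04 0.05" --pt "0 0 0 -0.0007 -0.0513 0.04 0.05"

```text
clock: 17.8
position: [0.5514, 0.1725, 0.0698]
ee_rot: [0.936, -0.351, -0.001, 0.001]
ft_force: [-0.7, 0.8, -1.0]
grip_width: 0.74
```

>>> move_arm --pt "0 0 0 0 0 0.003 0.05" --pt "0 0 0 0 0 0.006 0.05" --pt "0 0 0 0 0 0.008 0.05" --pt "0 0 0 0 0 0.01 0.05" --pt "0 0 0 0 0 0.01 0.05"

```text
clock: 18.3
position: [0.5524, 0.1732, 0.0614]
ee_rot: [0.936, -0.351, -0.0, 0.0]
ft_force: [-0.5, 0.1, -1.7]
grip_width: 0.738
```

>>> move_arm --pt "0 0 0 0 0 0.002 0.05" --pt "0 0 0 0 0 0.004 0.05" --pt "0 0 0 0 0 0.006 0.05" --pt "0 0 0 0 0 0.006 0.05"

```text
clock: 18.7
position: [0.5523, 0.1731, 0.0552]
ee_rot: [0.936, -0.351, -0.0, 0.0]
ft_force: [0.6, 0.3, -1.4]
grip_width: 0.745
```

>>> move_arm --pt "0 0 0 0 0 0.002 0.05" --pt "0 0 0 0 0 0.004 0.05" --pt "0 0 0 0 0 0.006 0.05" --pt "0 0 0 0 0 0.006 0.05"

```text
clock: 19.1
position: [0.5523, 0.1731, 0.0492]
ee_rot: [0.936, -0.351, -0.0, 0.0]
ft_force: [0.1, 0.5, -2.0]
grip_width: 0.746
```

The lid has slipped over the rim without contact. I'll go on to the seat.

>>> move_arm --pt "0 0 0 0 0 0.002 0.05" --pt "0 0 0 0 0 0.004 0.05" --pt "0 0 0 0 0 0.005 0.05" --pt "0 0 0 0 0 0.005 0.05"

```text
clock: 19.5
position: [0.5525, 0.1731, 0.0444]
ee_rot: [0.936, -0.351, -0.0, 0.0]
ft_force: [-0.1, 0.2, -1.2]
grip_width: 0.744
```

>>> move_arm --pt "0 0 0 0 0 0.001 0.05" --pt "0 0 0 0 0 0.002 0.05" --pt "0 0 0 0 0 0.002 0.05"

```text
clock: 19.8
position: [0.5525, 0.1732, 0.0425]
ee_rot: [0.936, -0.351, -0.0, 0.0]
ft_force: [-0.0, 0.3, -2.4]
grip_width: 0.745
```

>>> move_arm --pt "0 0 0 0 0 0.001 0.05" --pt "0 0 0 0 0 0.002 0.05" --pt "0 0 0 0 0 0.002 0.05"

```text
clock: 20.1
position: [0.5529, 0.1735, 0.0421]
ee_rot: [0.936, -0.351, 0.0, -0.0]
ft_force: [-5.0, -1.7, 12.4]
grip_width: 0.745
```

>>> move_arm --pt "0 0 0 0 0 0.001 0.05" --pt "0 0 0 0 0 0.001 0.05" --pt "0 0 0 0 0 0.001 0.05"

```text
clock: 20.4
position: [0.5531, 0.1738, 0.042]
ee_rot: [0.936, -0.351, 0.001, -0.0]
ft_force: [-9.0, -2.2, 21.2]
grip_width: 0.745
```

Fully seated: contact at TCP z=0.042, exactly as predicted. I'll relax the push, release, and rise to knob height.

>>> move_arm --pt "0 0 0 0 0 -0.003 0.05" --pt "0 0 0 0 0 -0.003 0.05" --pt "0 0 0 0 0 -0.003 0.068" --pt "0 0 0 0 0 -0.003 0.0854" --pt "0 0 0 0 0 -0.003 0.0854" --pt "0 0 0 0 0 -0.003 0.0854"

```text
clock: 21.0
position: [0.5525, 0.1732, 0.0425]
ee_rot: [0.936, -0.351, -0.0, 0.0]
ft_force: [-0.4, -1.0, 0.7]
grip_width: 0.998
```

```bash
python3 blob.py w13 0.13 80; python3 - <<'E'
from h import *
o=manip.get_obs();print(o['ft_force'],o['grip_width'])
E
```

```text
[0.55250786 0.17317474 0.04246427] [ 9.36304882e-01 -3.51188215e-01 -4.49697026e-05  5.81536050e-05] [ 0.13  0.45 -0.63  1.73  0.3   1.06 -1.32]
[  209    44   323   313 49660] [380.5 178.8] [0.6077 0.1968 0.13  ] bbox ctr [0.6024 0.1942 0.13  ]
[ 251  303   58   76 3598] [279.5 342.6] [0.5572 0.1777 0.13  ] bbox ctr [0.5576 0.1782 0.13  ]
[-0.56902041  0.39304531 -0.78747647] 0.9962423050625814
```

>>> move_arm --pt "0 0 0 0 0 -0.01 0.0854" --pt "0 0 0 0 0 -0.03 0.0854" --pt "0 0 0 0 0 -0.06 0.0854" --pt "0 0 0 0 0.01 -0.1 0.0854" --pt "0 0 0 0 0.02 -0.13 0.0854" --pt "0 0 0 0 0.02 -0.13 0.0854" --pt "0 0 0 0 0.02 -0.13 0.0854"

```text
clock: 21.75
position: [0.5397, 0.1581, 0.1736]
ee_rot: [0.936, -0.351, 0.001, -0.0]
ft_force: [0.2, 0.3, -1.0]
grip_width: 0.997
```

```bash
python3 blob.py w14 0.13 80; python3 - <<'E'
from rim import *
p=cams.camera_params('wrist'); im=cv2.imread('pics/w14.png')
print('pred knob top',proj(p,[.552,.172,.13]),'cap',proj(p,[.552,.172,.108]))
g=cv2.cvtColor(im,cv2.COLOR_BGR2GRAY); s=cv2.cvtColor(im,cv2.COLOR_BGR2HSV)
# grey lid silhouette: low saturation blob around prediction
c=proj(p,[.552,.172,.094]).astype(int); m=(s[...,1]<45).astype(np.uint8)
print('collar',c,'row sat',s[c[1],c[0]-60:c[0]+62:3,1].tolist()); print('row val',g[c[1],c[0]-60:c[0]+62:3].tolist())
print(c,'col val',g[c[1]-70:c[1]+60:3,c[0]+0].tolist())
k=max((x for x in cv2.findContours(((s[...,0]<18)&(s[...,1]>80)).astype(np.uint8)[c[1]-60:c[1]+60,c[0]-33:c[0]+33],0,1)[0]),key=cv2.contourArea)
print('knob bbox',cv2.boundingRect(k),c-[33,60])
E
```

```text
[0.53974162 0.15810947 0.17364915] [ 9.36252080e-01 -3.51327561e-01  9.50065013e-04 -2.91404701e-04] [ 0.21  0.28 -0.67  1.64  0.18  1.29 -1.22]
[  235    50   202   205 22280] [343.9 144.6] [0.6047 0.1719 0.13  ] bbox ctr [0.598  0.1718 0.13  ]
[267 182  26  29 589] [279.3 196.3] [0.5536 0.1737 0.13  ] bbox ctr [0.5538 0.1737 0.13  ]
pred knob top [279.84607079 199.5200551 ] cap [279.89227635 192.4371492 ]
collar [279 188] row sat [32, 35, 32, 32, 32, 34, 3, 8, 6, 5, 2, 5, 7, 5, 5, 2, 3, 215, 196, 198, 174, 179, 183, 220, 28, 8, 4, 7, 5, 5, 2, 5, 4, 5, 5, 143, 178, 187, 182, 183, 175]
row val [112, 111, 113, 112, 112, 112, 92, 89, 84, 107, 106, 103, 102, 103, 105, 103, 93, 20, 28, 25, 28, 26, 25, 12, 33, 64, 65, 77, 103, 103, 105, 100, 68, 53, 53, 48, 46, 45, 45, 45, 50]
[279 188] col val [58, 57, 57, 58, 58, 57, 58, 55, 54, 88, 89, 88, 74, 103, 105, 106, 105, 105, 105, 104, 105, 27, 14, 24, 28, 27, 26, 24, 27, 27, 26, 55, 103, 103, 104, 102, 92, 83, 69, 70, 83, 129, 129, 130]
knob bbox (0, 0, 66, 31) [246 128]
```

The seated lid and knob measure within about 1 mm of the tin's axis: knob about (0.553,0.173), collar centred at column 280. I'll go down open around the knob.

>>> move_arm --pt "0 0 0 0 -0.019 0 0.05" --pt "0 0 0 0 -0.019 0.04 0.05" --pt "0 0 0 0 -0.019 0.07 0.05" --pt "0 0 0 0 -0.019 0.085 0.05" --pt "0 0 0 0 -0.019 0.09 0.05" --pt "0 0 0 0 -0.019 0.09 0.05"

```text
clock: 22.4
position: [0.5518, 0.1726, 0.0825]
ee_rot: [0.936, -0.351, -0.0, 0.0]
ft_force: [-0.6, -0.8, -0.0]
grip_width: 0.581
```

```bash
python3 blob.py w15 0.13 80
```

```text
[0.55176259 0.17260838 0.08248021] [ 9.36345858e-01 -3.51078768e-01 -3.44473178e-04  1.18893754e-04] [ 0.15  0.4  -0.65  1.7   0.26  1.13 -1.29]
[  220    55   272   243 34569] [367.2 163.3] [0.611  0.1913 0.13  ] bbox ctr [0.6049 0.1904 0.13  ]
[ 260  257   42   55 1866] [280.1 284.7] [0.5554 0.1757 0.13  ] bbox ctr [0.5557 0.1758 0.13  ]
[306 288  37  33 608] [328.3 308.3] [0.5632 0.1548 0.13  ] bbox ctr [0.5631 0.1575 0.13  ]
```

>>> move_arm --pt "0 0 0 0 0 0 0.03" --pt "0 0 0 0 0 0 0.022" --pt "0 0 0 0 0 0 0.018" --pt "0 0 0 0 0 0 0.012" --pt "0 0 0 0 0 0 0.005" --pt "0 0 0 0 0 0 0.005" --pt "0 0 0 0 0 0 0.005" --grip_force 30

```text
clock: 23.15
position: [0.5523, 0.1726, 0.0835]
ee_rot: [0.936, -0.351, 0.001, -0.0]
ft_force: [-1.2, -0.4, 5.9]
grip_width: 0.196
```

Knob gripped (16.7 mm reading, with the same small bias as before). I'll lift the cap slowly by 8 cm.

>>> move_arm --pt "0 0 0 0 0 -0.003 0.005" --pt "0 0 0 0 0 -0.007 0.005" --pt "0 0 0 0 0 -0.012 0.005" --pt "0 0 0 0 0 -0.02 0.005" --pt "0 0 0 0 0 -0.03 0.005" --pt "0 0 0 0 0 -0.045 0.005" --pt "0 0 0 0 0 -0.06 0.005" --pt "0 0 0 0 0 -0.072 0.005" --pt "0 0 0 0 0 -0.08 0.005" --pt "0 0 0 0 0 -0.082 0.005"

```text
clock: 24.15
position: [0.5523, 0.1727, 0.1659]
ee_rot: [0.936, -0.351, 0.001, -0.0]
ft_force: [-0.7, -0.1, -1.2]
grip_width: 0.193
```

>>> move_arm --pt "0 0 0 0 0 0 0.005" --pt "0 0 0 0 0 0 0.005" --pt "0 0 0 0 0 0 0.005" --pt "0 0 0 0 0 0 0.005" --pt "0 0 0 0 0 0 0.005"

```text
clock: 24.65
position: [0.5517, 0.1725, 0.1643]
ee_rot: [0.936, -0.351, -0.0, 0.0]
ft_force: [-0.7, 1.0, -0.7]
grip_width: 0.186
```

```bash
python3 - <<'E'
from rim import *
o=manip.get_obs(); print(o['position'],o['grip_width'],o['ft_force'],abs(o['joint_velocities']).max())
p=cams.camera_params('wrist'); im=cams.camera('wrist')[:,:,::-1].copy(); cv2.imwrite('pics/w16.png',im)
s=cams.camera_params('scene'); sc=cams.camera('scene')[:,:,::-1].copy(); cv2.imwrite('pics/s16.png',sc)
g=cv2.cvtColor(im,cv2.COLOR_BGR2GRAY)
c=proj(p,[.552,.172,.094]).astype(int); print('collar top',c,'boss',proj(p,[.552,.172,.099]))
print('row',c[1],g[c[1],c[0]-60:c[0]+62:2].tolist())
print('col front',g[c[1]-60:c[1]+80:2,c[0]].tolist())
hs=cv2.cvtColor(im,cv2.COLOR_BGR2HSV); y=c[1]-45
print('row up 25',hs[c[1]-25,c[0]-60:c[0]+62:2,1].tolist())
for n,P in (('lid',[.552,.172,.082]),('cap',[.552,.172,.18])):
    u,v=proj(s,P).astype(int); print(n,u,v)
    if n=='lid':
        q=cv2.cvtColor(sc,cv2.COLOR_BGR2HSV); print('scene col sat',q[v-25:v+40:2,u,1].tolist()); print('val',q[v-25:v+40:2,u,2].tolist()); print('row',q[v,u-20:u+21,1].tolist())
# expected scene columns of collar edges / tin
E
```

```text
[0.55173881 0.17247856 0.1643389 ] 0.18640389806936689 [-0.7211937   1.02336291 -0.69652762] 0.0029763997144780243
collar top [280 216] boss [279.99928698 218.4067922 ]
row 216 [130, 130, 130, 130, 130, 130, 130, 129, 116, 101, 102, 100, 98, 99, 101, 100, 102, 100, 99, 101, 100, 92, 87, 85, 84, 81, 78, 76, 75, 74, 73, 70, 68, 67, 65, 63, 62, 59, 64, 70, 64, 33, 77, 104, 82, 62, 65, 86, 99, 100, 99, 99, 92, 57, 53, 54, 53, 55, 53, 52, 54]
col front [67, 68, 66, 66, 66, 67, 62, 62, 93, 103, 101, 101, 101, 100, 99, 101, 99, 76, 95, 101, 94, 95, 101, 101, 100, 99, 100, 98, 90, 75, 73, 71, 99, 121, 120, 120, 119, 120, 120, 120, 119, 118, 120, 120, 120, 119, 119, 118, 120, 113, 40, 20, 19, 20, 17, 18, 19, 19, 15, 24, 22, 18, 19, 17, 18, 17, 16, 18, 17, 20]
row up 25 [34, 33, 32, 32, 32, 34, 32, 32, 97, 181, 174, 130, 0, 7, 7, 7, 5, 8, 5, 8, 10, 7, 12, 7, 7, 8, 9, 6, 9, 9, 9, 3, 9, 3, 7, 10, 5, 5, 5, 8, 10, 10, 8, 10, 7, 5, 10, 8, 8, 9, 171, 192, 179, 186, 183, 180, 171, 157, 65, 3, 7]
lid 304 268
scene col sat [69, 16, 18, 16, 18, 16, 11, 14, 16, 18, 20, 15, 15, 20, 16, 17, 12, 14, 19, 11, 16, 14, 11, 14, 11, 139, 139, 130, 139, 142, 142, 140, 138]
val [52, 129, 130, 129, 102, 112, 145, 112, 97, 111, 114, 85, 100, 114, 109, 108, 110, 109, 94, 92, 82, 90, 90, 91, 90, 101, 101, 100, 99, 99, 99, 100, 100]
row [129, 129, 137, 127, 135, 138, 138, 103, 13, 20, 18, 22, 15, 15, 13, 16, 17, 16, 16, 16, 17, 18, 16, 17, 19, 16, 16, 11, 17, 16, 20, 18, 18, 14, 4, 11, 20, 16, 16, 16, 14]
cap 305 243
```

>>> move_arm --pt "0 0 0 0 0 0 0.005" --pt "0 0 0 0 0 0 0.005" --pt "0 0 0 0 0 0 0.005" --pt "0 0 0 0 0 0 0.005" --pt "0 0 0 0 0 0 0.005" --pt "0 0 0 0 0 0 0.005" --grip_force 40

```text
clock: 25.35
position: [0.5519, 0.1725, 0.1646]
ee_rot: [0.936, -0.351, 0.0, 0.0]
ft_force: [-0.8, 0.2, -0.4]
grip_width: 0.183
```

```bash
python3 - <<'E'
from rim import *
o=manip.get_obs(); print(o['position'],o['grip_width'],abs(o['joint_velocities']).max())
p=cams.camera_params('wrist'); im=cams.camera('wrist')[:,:,::-1].copy(); a=cv2.imread('pics/w16.png')
print('image change',np.abs(im.astype(int)-a).mean(), np.abs(im.astype(int)-a)[230:].mean())
g=cv2.cvtColor(im,cv2.COLOR_BGR2GRAY)
# cap silhouette: left/right edges of bright cap top at some rows below the collar, tilt check
for r in (225,235,245,255): print(r,g[r,205:360:5].tolist())
for z in (.19,.195,.2): print(z,[round((plane(p,(c,245),z)-plane(p,(280,245),z))[0]*1e3) for c in (220,340)])
E
```

```text
[0.55186038 0.17245179 0.16457439] 0.18290908096442968 0.0034781642295633785
image change 1.3979294217687075 1.9730545112781954
225 [129, 130, 130, 130, 129, 129, 131, 101, 98, 94, 91, 121, 119, 116, 117, 121, 119, 117, 117, 120, 64, 52, 85, 97, 58, 54, 53, 54, 56, 55, 51]
235 [129, 130, 130, 130, 129, 130, 129, 98, 120, 119, 117, 120, 119, 116, 118, 120, 116, 118, 118, 118, 115, 116, 119, 53, 62, 56, 53, 53, 57, 55, 64]
245 [130, 131, 130, 130, 129, 129, 124, 117, 117, 119, 119, 119, 119, 116, 117, 119, 116, 118, 117, 118, 116, 115, 119, 117, 111, 59, 54, 54, 55, 56, 54]
255 [131, 131, 131, 131, 130, 121, 118, 116, 117, 119, 118, 119, 117, 115, 113, 81, 108, 117, 117, 118, 117, 115, 120, 117, 120, 104, 84, 77, 54, 57, 57]
0.19 [-20, 20]
0.195 [-20, 20]
0.2 [-19, 19]
```

The cap is steady, symmetric about column 280, and its edges haven't moved between frames. I'll hand in.

```bash
python3 -c "
from workcell import manip
print(manip.hand_in()); print(manip.get_obs()['grip_width'])"
```

```text
the job is handed in; nothing more can be done
None
the job is handed in; nothing more can be done
```

I carried out every step of the task and handed the job in at about 25 s on the robot clock; no verdict was reported.

**What I did**
- **Fills:** The cinnamon is in the cup, measured about 2 mm off the cup's centre. The nutmeg is lying in the tin, confirmed by picture.
- **Lid:** The double lid was lowered over the tin as one and made contact at the expected seating height, with about a 21 N push.
- **Cap:** I released the lid, gripped the cap by its knob and raised it about 82 mm straight above the tin.

**Last checks:** The inner lid was measured centred on the tin within about 1 mm. The cap was symmetric in the camera view, its front edges did not move between the last two frames, and the arm was practically still.

**Disagreements and limits**
- **Tool length:** The fingertips sit about 30 mm behind the stated TCP. My first two grasps on the cinnamon closed above it because of this, without moving it, and I corrected every later height.
- **Tin position:** The first top-view estimate was about 6 mm off the wrist-camera one. I used the wrist value, since it matched the 55 mm pivot distance. One automatic ring fit was spoiled by the background, so I read the rim from the picture instead.
- **Grip reading:** It read about 1.5–2 mm low against the given sizes. On the knob it crept down by about 1 mm, which I answered by raising the grip to 40 N.
- **Not re-measured:** I did not measure the bottles, funnel or spoon rest again; the arm never went close to them.

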